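# Close up the parts case

## Robot

A 6-joint arm with a two-finger parallel gripper is mounted at the origin on the work surface. World frame = base frame: x ahead of the robot, y to its left, z up, the work surface at z = 0. Lengths are in m, angles in degrees, forces in N, time in s.
With the tool pointing down it reaches from about 0.225 to 0.875 m from the base axis. Payload 3.4 kg.
Tool frame: the origin (TCP) lies at the very end of the fingers, on their centre line; the grasp point (between the pads) lies 19 mm behind it (ctrl.grip_point_offset is the distance from the TCP to the grasp point, in m); z points along the fingers, y is the direction in which the jaws open and shut (so a half turn about z gives the same grasp; the last joint's range is limited). The gripper opens to 85 mm and grips with 20 to 120 N. Pads are 22 mm wide; open, the fingers measure 114 mm over their backs; the gripper's body (76 mm by 85 mm) begins 54 mm behind the grasp point. The pads swing forward as they close: fully open they stand 13 mm farther back than shut.
Start: joints at [-83.365, 15.808, 86.224, -0, 77.962, -6.933], TCP at [0.135, -0.559, 0.231] pointing down, gripper open.
Joint ranges: [-165.64, 165.64], [-43.16, 119.46], [12.63, 154.43], [-67.54, 247.53], [6.08, 155.33], [-154.97, 154.97]. Speed limits (degrees/s): [147.25, 147.25, 180, 180, 180, 180].

## Interface

Orientations are given as a 3x3 rotation matrix whose columns are the frame's x, y, z axes.
In Python, from cell import ctrl, vision, nets gives the robot as it stands.
- The arm moves only by the tool step_arm, never from a script. Its argument "deltas" is a list of rows, each a list of 3 entries, a list of its own where there are three numbers: the shift along the world's x, y, z in mm, then the turn, a rotation vector about the world's x, y, z in degrees, then the closure, from 0 (fully open) to 1 (shut). In form: [[[dx, dy, dz], [wx, wy, wz], gripper], ...]. A call has 1 to 20 rows; each row shifts and turns the commanded pose from where the row before left it; what a row does not reach is not made up. A row lasts 1/8 s, in which the tool goes at most 62.5 mm and 10.7 degrees, less where a joint would pass 70% of its speed; a pose out of reach is approached as far as the arm can. A call is refused whole if a number of a shift passes 62.5 or a number of a turn 10.7, either way. A call with a gripper value outside its range is refused whole. The fingers move at their own pace and stop on an object; "grip_force" is the grip in N (left out, the last holds). Time passes only in rows, so rows that do not move let the fingers close. It gives the time, the measured TCP pose, the force and the opening at its end, in the units of the state.
- ctrl.read_state(): the state, without advancing time (a new reading comes with each control period).
- vision.get_image(name): name is "side" or "top"; returns a dict with "frame" (384x512x3 uint8, red, green, blue), "fx", "fy", "cx", "cy" (pixels), "dist_coeffs" ([k1, k2, p1, p2, k3] as OpenCV has them; the pictures are not rectified), "extrinsics" (4x4, takes a point from world to camera coordinates). Camera axes: x right, y up, looking along -z (the intrinsics and any distortion apply to the point x, -y, -z); pixel columns grow to the right and rows downward; lengths in m; the calibration is good to about 2 mm. A picture is of the moment at which its call begins. There is no depth.
- ctrl.sign_off(): hands the job in, once; it reports no verdict.
Trained networks look in the newest picture that a camera, given by its name, has taken for a name from the list of things; names that differ only in an ending like _2 or _b are one class to them, and where a whole thing is asked for, a point or a joint stands for the part that bears it (a point fixed in the world has none). Each returns a list of dicts, best first, with "conf" (0 to 1); they miss things now and then, are a little off and sometimes report something else, mostly with a low value. They report only what shows in the picture. A call takes as long as a camera call.
- nets.silhouettes(name, camera): "pixels" (384x512 bool, what is visible of it) and "rect" ([left, top, right, bottom] in pixels, round what is visible of it).
The state is a dict: "time": time; "joint_positions": joint angles; "qd": joint speeds; "joint_efforts": joint torques, N m; "position": TCP position; "orientation": TCP orientation; "contact_force": force on the tool from outside, world axes, zero at the start; "ft_torque": the same for the moment, N m; "opening": finger opening in m.
Only numpy, scipy, OpenCV 4.12 (cv2) and the standard library are available. Lean on these libraries where they do the work, as an engineer would, in place of code of your own. Each camera call takes 0.05 s, during which the arm holds its last target.

## Task

Close up the open parts case on the repair bench: first fold the upright metal flap down flat over its compartment, then swing the hinged lid fully shut on top of it. Just push with the fingers, gently; do not grip or lift anything, and leave the parts and tools where they lie.

Things in the scene. Friction and masses are not known exactly. Their poses are not given: they have to be found in the camera images.
- case: Open rectangular plastic parts case fixed to the bench, 150 (x) by 260 (y) by 60 mm high, walls 4 mm. Origin: centre of its underside; z up, x from its front to its hinge side (away from the robot, give or take 0.45 rad of yaw), y to its left. The compartment in its left half (+y) is the one the flap covers; the right half stays open under the lid.
- flap (a joint): Angle of the flat aluminium flap inside the case, 130 mm along the case's x, 108 mm from hinge to free edge, 4 mm thick, 60 g. Hinged along the case's x direction just inside the left (+y) wall. 0 = folded down flat (free edge towards -y, top face 50 mm above the bench, 10 mm below the rim), 1.57 = standing upright; starts at 1.35 to 1.75 (above 1.57 it leans outwards). It stays where it is left (hinge friction 0.06 N m) and stops at 0. While it stands it blocks the lid.
- flap_hinge (a point): On the flap's hinge line, middle of its length: 118 mm to the left (+y) of the case's origin and 46 mm above the bench. The hinge line is the underside of the folded flap.
- flap_edge (a point): Middle of the flap's free edge, on the face that is on top when folded down (the outer, +y face while it stands).
- lid (a joint): Angle of the case's flat lid, 150 mm from hinge to free edge, 260 mm wide along the case's y, 6 mm thick, 190 to 290 g. Hinged along the case's y at its far (+x) rim. 0 = shut, lying on the rim (top face 67 mm above the bench), 1.57 = upright; starts at 1.6 to 1.85, leaning back away from the robot. It stays where it is left (hinge friction 0.28 N m; its own weight cannot move it), so it must be pushed all the way, and stops at 0.
- lid_hinge (a point): On the lid's hinge line, middle of its length: 75 mm in +x from the case's origin, 60.5 mm above the bench. The hinge line is the underside of the shut lid.
- lid_edge (a point): Middle of the lid's free edge, on its outer face (on top when shut, the far face while the lid is open).
- pulley: White plastic pulley lying in the case's left compartment, 40 mm across, 14 mm high; leave alone. Origin: centre of its underside.
- bush: Brass bush (ring) in the left compartment, 32 mm across, 12 mm high; leave alone. Origin: centre of its underside.
- counterweight: Dark steel counterweight in the case's right half, 36 mm across, 24 mm high; leave alone. Origin: centre of its underside.
- screwdriver: Screwdriver, 170 mm long, lying on the bench in front of the case (robot side); leave alone. Origin: underside, at its middle.
- jar: Small closed grey jar, 52 mm across, 55 mm high, standing on the bench to one side of the case; leave alone. Origin: centre of its underside.
- record_weight: Steel record weight, 60 mm across, 30 mm high, on the bench to the other side of the case from the jar; leave alone. Origin: centre of its underside.
- brush: Brush with wooden handle, 160 mm long, lying on the bench behind the case's hinge; leave alone. Origin: underside, at its middle.

How it is judged (in metres and radians):
On the way, in this order (a step that is already met when the one before it is completed fails the run):
1. the flap is folded down flat while the lid still stands open (value of joint flap below 0.08 rad and value of joint lid above 1.2 rad), for 0.2 s.
2. the lid is shut over the folded flap (value of joint lid below 0.05 rad and value of joint flap below 0.08 rad), for 0.2 s.
At the end, for the whole second after the job is handed in: The lid is shut (within 0.05 rad, about 7 mm at its edge) and at rest, the flap is folded flat beneath it (within 0.08 rad), and every loose part and tool lies within 30 mm of where it was (all of step 2 and velocity of joint lid between -0.05 and 0.05 rad/s and distance of each of pulley, bush, counterweight, screwdriver, jar, record_weight, brush from where it was at the start of the episode below 0.03 m); the robot touches nothing.
It fails at once if the flap or the lid is gripped (its sheet between the pads of the gripper, pressed) (contact force between the fingers and case above 4 N and ((x of the grasp point in the frame of flap_hinge between -0.065 and 0.065 m and y of the grasp point in the frame of flap_hinge between -0.108 and 0 m and z of the grasp point in the frame of flap_hinge between -0.001 and 0.005 m) or (x of the grasp point in the frame of lid_hinge between -0.15 and 0 m and y of the grasp point in the frame of lid_hinge between -0.13 and 0.13 m and z of the grasp point in the frame of lid_hinge between -0.001 and 0.007 m))).
It fails at once if the robot presses on the case, flap or lid with more than 60 N (contact force between any of the fingers, the arm and case above 60 N).
It fails at once if a loose part or tool is lifted, carried or pushed more than 30 mm (distance of any of pulley, bush, counterweight, screwdriver, jar, record_weight, brush from where it was at the start of the episode above 0.03 m).
It also fails if it takes over 54 s, if anything falls off the work surface, if the arm or the gripper's body presses on something with over 40 N, if the wrist force passes 120 N, or if a joint passes its speed limit or range.

## Working session

There is one attempt and no reset: what is moved stays moved. The work goes in short steps, Python scripts to look and compute and a tool call to move; the robot and the scene stay as the last step left them, time stands still between calls to the robot, and variables do not carry over. Pictures are saved under pics/ and viewed, and the job is handed in when it is done.

Besides the shell and the picture viewer there is one more tool, called after ">>>" as name(argument=value, ...) on one line, values as JSON. step_arm: Moves the arm, as the interface text tells. Its arguments: {"type":"object","properties":{"deltas":{"type":"array","items":{"type":"array"}},"grip_force":{"type":"number"}},"required":["deltas"]}

```bash
mkdir -p pics; ls
python3 - <<'E'
from cell import ctrl, vision, nets
import cv2, numpy as np
for n in ("side","top"):
    im=vision.get_image(n)
    cv2.imwrite(f"pics/{n}0.png",cv2.cvtColor(im["frame"],cv2.COLOR_RGB2BGR))
    print(n,im["fx"],im["fy"],im["cx"],im["cy"],im["dist_coeffs"]);print(np.round(im["extrinsics"],4))
s=ctrl.read_state();print(s)
E
```

```text
pics
side 440.1478995887163 440.1478995887163 247.80663355190617 186.28633186401854 [-0.01706601  0.          0.          0.          0.        ]
[[-0.9015 -0.4328 -0.0045  0.5269]
 [ 0.3316 -0.6973  0.6355 -0.2017]
 [-0.2782  0.5714  0.7721 -0.7974]
 [ 0.      0.      0.      1.    ]]
top 469.3212225430025 469.3212225430025 255.69538717742634 180.34099070076627 [0.0117827 0.        0.        0.        0.       ]
[[-0.0471 -0.9989 -0.0033  0.0773]
 [ 0.9737 -0.0466  0.2231 -0.5846]
 [-0.223   0.0072  0.9748 -0.8972]
 [ 0.      0.      0.      1.    ]]
{'time': 0.1, 'joint_positions': array([-8.33623371e+01,  1.58436410e+01,  8.62887448e+01, -1.80539239e-04,
        7.79622154e+01, -6.93237275e+00]), 'qd': array([ 0.02950639, -0.13013073, -0.16764278, -0.10889408, -0.07440754,
       -0.00963377]), 'joint_efforts': array([ 1.66687820e-03, -4.17698801e+01, -2.46404761e+01, -1.39190615e-04,
        5.85600399e-03,  7.78266582e-06]), 'position': array([ 0.13485644, -0.55847008,  0.23052436]), 'orientation': array([[ 9.72083706e-01,  2.34634251e-01, -1.93911807e-04],
       [ 2.34634249e-01, -9.72082342e-01,  1.63967573e-03],
       [ 1.96225845e-04, -1.63940041e-03, -9.99998637e-01]]), 'contact_force': array([ 0.2690516 , -0.49887215, -0.26433209]), 'ft_torque': array([-0.0169231 , -0.06220642, -0.00588173]), 'opening': 0.08545906140519895}
```

View pics/side0.png

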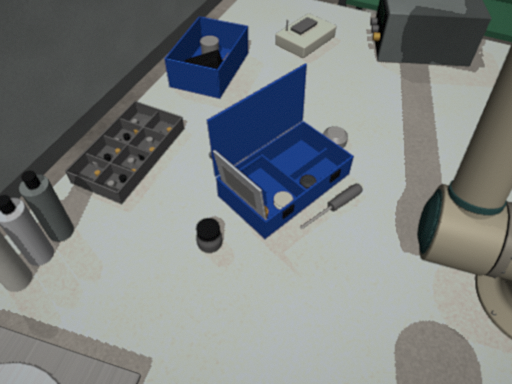

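View pics/top0.png

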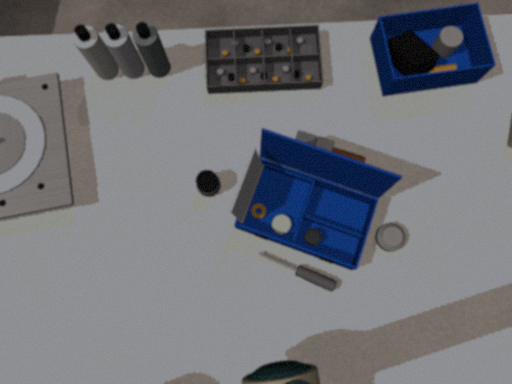

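The case is at about (315,205) in the top view, with the lid open on the far side and the flap upright on the left, around (248,185). Next I'll get the silhouettes and an enlarged view.

Run:
```python
from cell import ctrl, vision, nets
import cv2, numpy as np
M={}
for n in ("side","top"):
    for t in ("case","flap","lid","jar","record_weight","brush","screwdriver"):
        r=nets.silhouettes(t,n)
        print(n,t,[(round(d["conf"],2),np.round(d["rect"]).tolist(),int(d["pixels"].sum())) for d in r[:3]])
        if r: M[n+"_"+t]=r[0]["pixels"]
np.savez("masks.npz",**M)
for n,(x0,y0,x1,y1) in (("side",(195,60,375,240)),("top",(220,120,420,280))):
    f=cv2.cvtColor(vision.get_image(n)["frame"],cv2.COLOR_RGB2BGR)
    np.save(n+"0.npy",f)
    c=cv2.resize(f[y0:y1,x0:x1],None,fx=4 if n=="top" else 3.3,fy=4 if n=="top" else 3.3,interpolation=cv2.INTER_CUBIC)
    cv2.imwrite(f"pics/{n}0z.png",c[:600])
```

```text
side case [(0.95, [205.0, 67.0, 356.0, 236.0], 13970)]
side flap [(0.85, [214.0, 151.0, 265.0, 217.0], 1127)]
side lid [(0.96, [205.0, 66.0, 308.0, 176.0], 5437), (0.57, [208.0, 62.0, 356.0, 238.0], 13957), (0.55, [322.0, 127.0, 349.0, 151.0], 364)]
side jar [(0.69, [196.0, 217.0, 223.0, 253.0], 779)]
side record_weight [(0.57, [324.0, 128.0, 348.0, 149.0], 298)]
side brush [(0.52, [206.0, 62.0, 308.0, 177.0], 5469), (0.44, [205.0, 64.0, 354.0, 238.0], 14120)]
side screwdriver [(0.71, [301.0, 186.0, 362.0, 230.0], 531)]
top case [(0.8, [230.0, 130.0, 398.0, 270.0], 13542)]
top flap [(0.64, [232.0, 148.0, 263.0, 223.0], 882)]
top lid [(0.82, [260.0, 129.0, 403.0, 198.0], 4057), (0.74, [228.0, 152.0, 261.0, 224.0], 1000)]
top jar [(0.72, [374.0, 224.0, 404.0, 253.0], 689)]
top record_weight [(0.84, [378.0, 222.0, 407.0, 253.0], 678), (0.52, [230.0, 150.0, 263.0, 221.0], 911), (0.42, [262.0, 252.0, 334.0, 289.0], 563)]
top brush [(0.67, [298.0, 131.0, 365.0, 162.0], 509)]
top screwdriver [(0.61, [258.0, 252.0, 337.0, 293.0], 620)]
```

View pics/side0z.png

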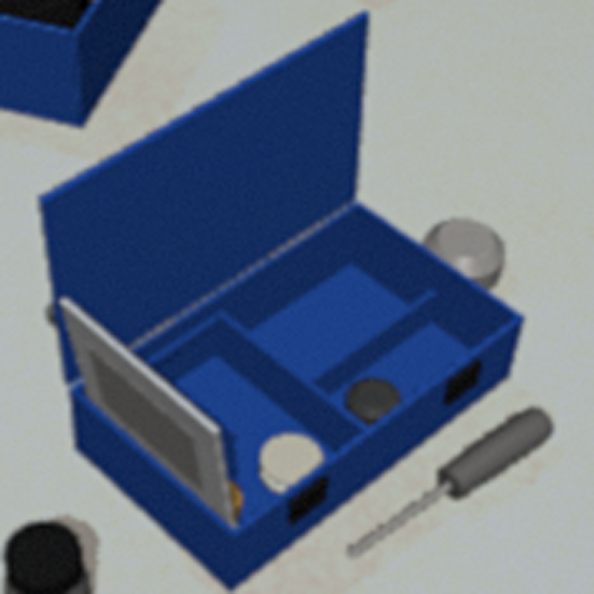

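View pics/top0z.png

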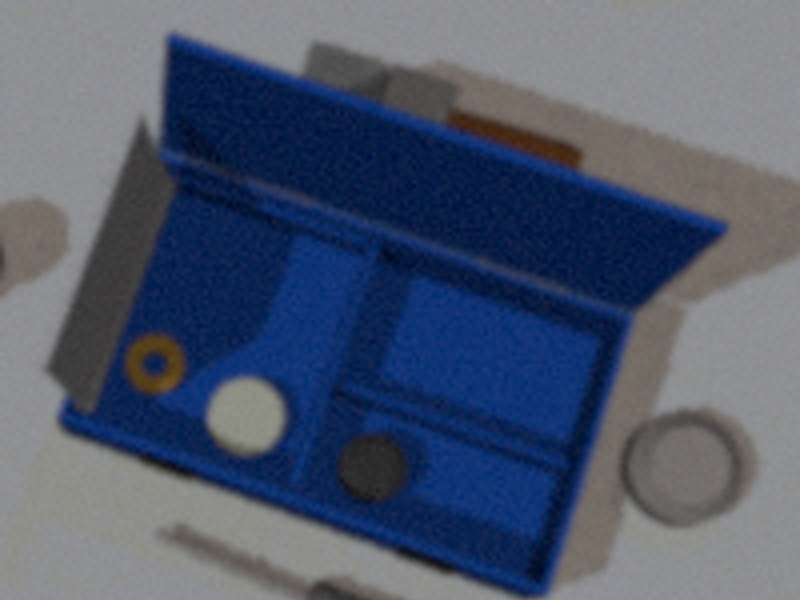

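```bash
cat > h.py <<'E'
import numpy as np, cv2
CAM={"side":dict(f=440.1478995887163,c=(247.80663355190617,186.28633186401854),k=-0.01706601),
"top":dict(f=469.3212225430025,c=(255.69538717742634,180.34099070076627),k=0.0117827)}
def ext():
    from cell import vision
    return {n:np.array(vision.get_image(n)["extrinsics"]) for n in CAM}
def proj(n,P,E):
    P=np.atleast_2d(P); q=P@E[:3,:3].T+E[:3,3]; q=q*[1,-1,-1]
    c=CAM[n];K=np.array([[c["f"],0,c["c"][0]],[0,c["f"],c["c"][1]],[0,0,1]])
    return cv2.projectPoints(q,np.zeros(3),np.zeros(3),K,np.array([c["k"],0,0,0,0]))[0][:,0]
def toW(pc,P):
    x,y,t=pc; c,s=np.cos(t),np.sin(t); P=np.atleast_2d(P)
    return np.c_[x+c*P[:,0]-s*P[:,1], y+s*P[:,0]+c*P[:,1], P[:,2]]
def flap(a,x,r,t): # r from hinge, t thickness offset
    return [x,.118-r*np.cos(a)+t*np.sin(a),.046+r*np.sin(a)+t*np.cos(a)]
def lid(a,y,r,t):
    return [.075-r*np.cos(a)+t*np.sin(a),y,.0605+r*np.sin(a)+t*np.cos(a)]
def lines(f,l):
    L=[]
    q=lambda z:[[-.075,-.13,z],[-.075,.13,z],[.075,.13,z],[.075,-.13,z]]
    for z in(0,.06):
        p=q(z);L+=[(p[i],p[(i+1)%4]) for i in range(4)]
    for t in(0,.004):
        p=[flap(f,-.065,0,t),flap(f,.065,0,t),flap(f,.065,.108,t),flap(f,-.065,.108,t)];L+=[(p[i],p[(i+1)%4]) for i in range(4)]
    for t in(0,.006):
        p=[lid(l,-.13,0,t),lid(l,.13,0,t),lid(l,.13,.15,t),lid(l,-.13,.15,t)];L+=[(p[i],p[(i+1)%4]) for i in range(4)]
    return L
E
cat > fit.py <<'E'
from h import *
from scipy.optimize import least_squares
E=ext(); np.savez("ext.npz",**E)
S=lambda u,v:("side",195+u/3.3,60+v/3.3)
T=lambda u,v:("top",220+u/4,120+v/4)
C=lambda *p:(lambda f,l:list(p))
obs=[(S(230,590),C(-.075,.13,0)),(S(523,318),C(-.075,-.13,.06)),(S(508,378),C(-.075,-.13,0)),
(S(358,203),C(.075,-.13,.06)),
(S(42,198),lambda f,l:lid(l,.13,.15,.0)),(S(367,12),lambda f,l:lid(l,-.13,.15,.003)),
(S(62,300),lambda f,l:flap(f,.065,.108,.004)),(S(215,432),lambda f,l:flap(f,-.065,.108,.004)),
(T(172,36),lambda f,l:lid(l,.13,.15,.003)),(T(725,228),lambda f,l:lid(l,-.13,.15,.003)),
(T(632,312),C(.075,-.13,.06)),(T(548,594),C(-.075,-.13,.06)),(T(65,425),C(-.075,.13,.06)),
(T(142,118),lambda f,l:flap(f,.065,.108,.004)),(T(50,370),lambda f,l:flap(f,-.065,.108,.004))]
def res(p):
    r=[]
    for (n,u,v),g in obs:
        r+=list(proj(n,toW(p[:3],g(p[3],p[4])),E[n])[0]-[u,v])
    return np.array(r)
s=least_squares(res,[.55,-.05,-.25,1.5,1.7],loss="soft_l1")
print(np.round(s.x,4)); print(np.round(res(s.x).reshape(-1,2),1).tolist())
np.save("fit.npy",s.x)
for n,(x0,y0,k) in (("side",(195,60,3.3)),("top",(220,120,4))):
    f=np.load(n+"0.npy"); c=f[y0:y0+int(600/k),x0:x0+int(720/k)]; c=cv2.resize(c,None,fx=k,fy=k,interpolation=cv2.INTER_CUBIC)
    for a,b in lines(s.x[3],s.x[4]):
        p=proj(n,toW(s.x[:3],[a,b]),E[n]); p=((p-[x0,y0]+.5)*k).astype(int)
        cv2.line(c,tuple(map(int,p[0])),tuple(map(int,p[1])),(0,255,255),1)
    cv2.imwrite(f"pics/{n}_fit.png",c)
E
python3 fit.py
```

```text
[ 0.5182 -0.0499 -0.3929  1.6923  1.6272]
[[0.4, 0.2], [0.6, -1.5], [0.3, -1.2], [-0.2, -1.7], [0.1, 0.2], [-0.3, -1.4], [0.3, -1.6], [1.1, -1.7], [-2.3, 0.1], [0.4, 0.1], [0.1, 1.1], [-0.5, 0.8], [-2.9, -1.3], [-1.3, -1.2], [-2.4, -0.2]]
```

View pics/side_fit.png

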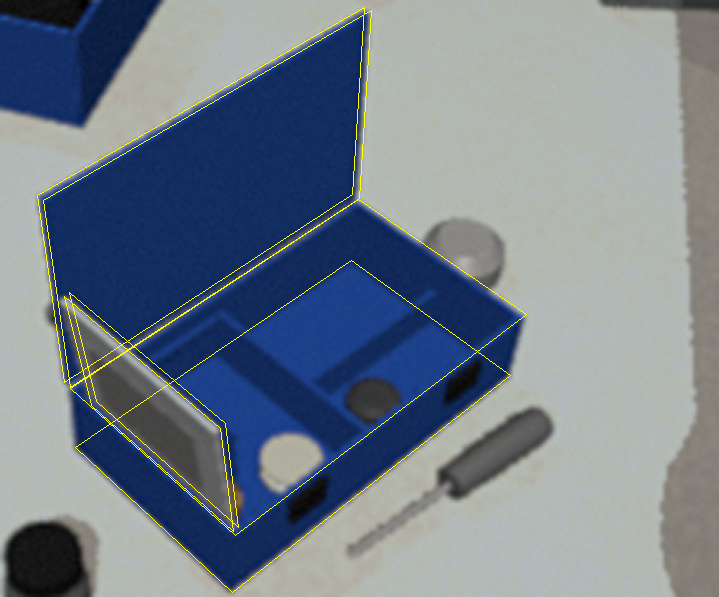

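View pics/top_fit.png

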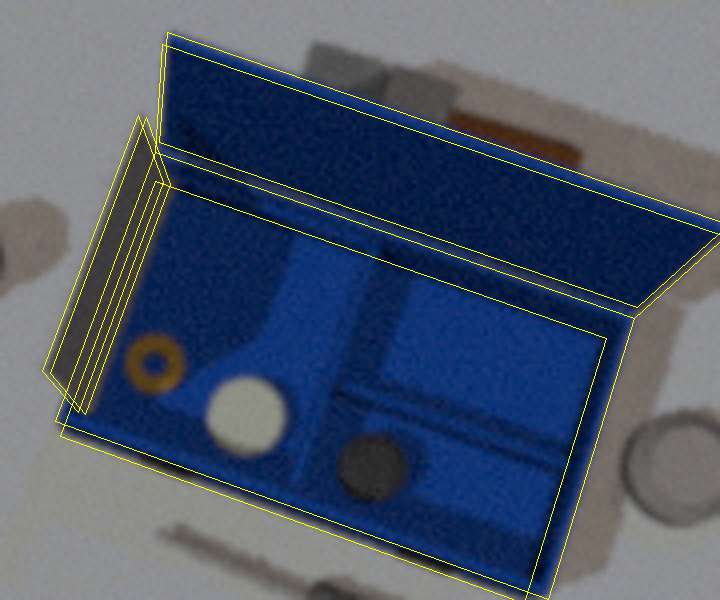

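The overlay agrees to within about 2–3 mm: case at (0.518, -0.050) m with yaw -0.393 rad, flap at 1.69 rad, lid at 1.63 rad. I'll close the fingers and go over to the outer side of the flap.

>>> step_arm(deltas=[[[22,34,14],[0,0,2.7],1],[[22,34,14],[0,0,2.7],1],[[22,34,14],[0,0,2.7],1],[[22,34,14],[0,0,2.7],1],[[22,34,14],[0,0,2.7],1],[[22,34,0],[0,0,2.7],1],[[22,34,0],[0,0,2.7],1],[[22,34,0],[0,0,2.7],1],[[22,34,0],[0,0,2.7],1],[[22,34,0],[0,0,2.7],1],[[22,34,0],[0,0,2.7],1],[[22,34,0],[0,0,2.7],1],[[22,35,0],[0,0,2.7],1],[[22,35,0],[0,0,2.7],1],[[22,35,0],[0,0,2.7],1],[[21,35,0],[0,0,2.7],1],[[21,35,0],[0,0,2.7],1],[[21,35,0],[0,0,2.7],1],[[21,35,0],[0,0,2.7],1],[[21,35,0],[0,0,2.7],1]])

```text
time: 3.5
position: [0.5705, 0.1302, 0.3014]
orientation: [[0.38, 0.925, 0.0], [0.925, -0.38, -0.0], [-0.0, 0.0, -1.0]]
contact_force: [0.5, 0.0, 0.2]
opening: 0.0003
```

```bash
cat > st.py <<'E'
from h import *
from cell import ctrl
import sys
s=ctrl.read_state(); p=np.load("fit.npy"); c,si=np.cos(p[2]),np.sin(p[2])
d=s["position"][:2]-p[:2]; loc=np.array([c*d[0]+si*d[1],-si*d[0]+c*d[1],s["position"][2]])
O=s["orientation"]
print("t",round(s["time"],2),"W",np.round(s["position"]*1e3,1),"case",np.round(loc*1e3,1),"yaw",round(np.degrees(np.arctan2(O[1,0],O[0,0])),1),"z",np.round(O[:,2],3),"F",np.round(s["contact_force"],1),"op",round(s["opening"],4),"q",np.round(s["joint_positions"],0))
def go(pts):  # case-frame mm points -> world deltas
    prev=loc*1e3
    for q in pts:
        d=np.array(q)-prev; prev=np.array(q)
        print([round(c*d[0]-si*d[1],1),round(si*d[0]+c*d[1],1),round(d[2],1)],"->",np.round(q,1))
E
python3 st.py
```

```text
t 3.5 W [570.5 130.2 301.4] case [-20.7 186.4 301.4] yaw 67.7 z [ 0. -0. -1.] F [0.5 0.  0.2] op 0.0003 q [ 6. 15. 78. -0. 87. 28.]
```

>>> step_arm(deltas=[[[0,0,-35],[0,0,0],1],[[0,0,-35],[0,0,0],1],[[0,0,-35],[0,0,0],1],[[0,0,-35],[0,0,0],1],[[0,0,-31],[0,0,0],1],[[0,0,0],[0,0,0],1]])

```text
time: 4.25
position: [0.5679, 0.1288, 0.128]
orientation: [[0.382, 0.924, -0.006], [0.924, -0.382, -0.001], [-0.003, -0.005, -1.0]]
contact_force: [0.5, 0.4, -0.3]
opening: 0.0002
```

Run:
```python
from st import *
from cell import vision
P=[]
for a in [1.69,1.6,1.5,1.4,1.3,1.2,1.1,1.0,.9,.8,.7,.6,.5,.4,.3,.2,.1,0.05,0.02,0.0,-.02]:
    f=np.array(flap(a,0,.085,.004))*1e3
    P.append([-20,f[1]+11,f[2]])
go(P)
E=np.load("ext.npz")
ims=[]
for n in("side","top"):
    f=cv2.cvtColor(vision.get_image(n)["frame"],cv2.COLOR_RGB2BGR); x0,y0=(170,40) if n=="side" else (190,100)
    ims.append(cv2.resize(f[y0:y0+200,x0:x0+200],None,fx=2,fy=2,interpolation=cv2.INTER_CUBIC))
cv2.imwrite("pics/a1.png",np.hstack(ims))
```

```text
t 4.25 W [567.9 128.8 128. ] case [-22.5 184.  128. ] yaw 67.6 z [-0.006 -0.001 -1.   ] F [ 0.5  0.4 -0.3] op 0.0002 q [ 6. 21. 94. -0. 65. 28.]
[np.float64(-13.3), np.float64(-38.8), np.float64(1.9)] -> [-20.  143.1 129.9]
[np.float64(-2.9), np.float64(-7.0), np.float64(0.9)] -> [-20.  135.5 130.8]
[np.float64(-3.3), np.float64(-7.9), np.float64(0.2)] -> [-20.  127.  131.1]
[np.float64(-3.2), np.float64(-7.8), np.float64(-0.6)] -> [-20.  118.5 130.4]
[np.float64(-3.2), np.float64(-7.7), np.float64(-1.5)] -> [-20.  110.1 129. ]
[np.float64(-3.1), np.float64(-7.6), np.float64(-2.3)] -> [-20.  101.9 126.7]
[np.float64(-3.0), np.float64(-7.3), np.float64(-3.1)] -> [-20.   94.  123.6]
[np.float64(-2.9), np.float64(-7.0), np.float64(-3.9)] -> [-20.   86.4 119.7]
[np.float64(-2.7), np.float64(-6.6), np.float64(-4.6)] -> [-20.   79.3 115.1]
[np.float64(-2.5), np.float64(-6.1), np.float64(-5.3)] -> [-20.   72.6 109.8]
[np.float64(-2.3), np.float64(-5.6), np.float64(-5.9)] -> [-20.   66.6 103.8]
[np.float64(-2.1), np.float64(-5.0), np.float64(-6.5)] -> [-20.   61.1  97.3]
[np.float64(-1.8), np.float64(-4.4), np.float64(-7.0)] -> [-20.   56.3  90.3]
[np.float64(-1.6), np.float64(-3.7), np.float64(-7.5)] -> [-20.   52.3  82.8]
[np.float64(-1.3), np.float64(-3.0), np.float64(-7.8)] -> [-20.   49.   74.9]
[np.float64(-1.0), np.float64(-2.3), np.float64(-8.1)] -> [-20.   46.5  66.8]
[np.float64(-0.6), np.float64(-1.5), np.float64(-8.3)] -> [-20.   44.8  58.5]
[np.float64(-0.2), np.float64(-0.5), np.float64(-4.2)] -> [-20.   44.3  54.2]
[np.float64(-0.1), np.float64(-0.2), np.float64(-2.5)] -> [-20.   44.1  51.7]
[np.float64(-0.0), np.float64(-0.1), np.float64(-1.7)] -> [-20.  44.  50.]
[np.float64(-0.0), np.float64(-0.1), np.float64(-1.7)] -> [-20.   43.9  48.3]
```

View pics/a1.png

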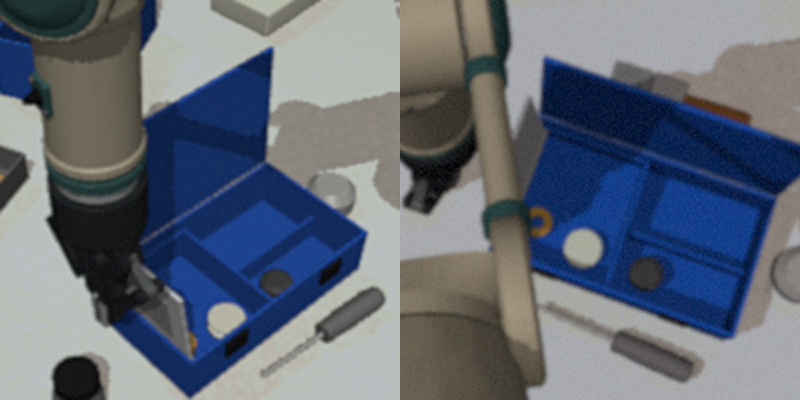

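Both views show the finger beyond the flap's outer side (side view ~(105,310)), clear of the lid and jar. Next is the first half of the push.

>>> step_arm(deltas=[[[-4,-13,0],[0,0,0],1],[[-5,-13,0],[0,0,0],1],[[-4,-13,1],[0,0,0],1],[[-3,-7,1],[0,0,0],1],[[-3,-8,0],[0,0,0],1],[[-3,-8,0],[0,0,0],1],[[-3,-8,-1],[0,0,0],1],[[-3,-8,-2],[0,0,0],1],[[-3,-7,-3],[0,0,0],1],[[-3,-7,-4],[0,0,0],1],[[-3,-7,-5],[0,0,0],1],[[-2,-6,-5],[0,0,0],1],[[-2,-6,-6],[0,0,0],1],[[0,0,0],[0,0,0],1]])

```text
time: 6.1
position: [0.5283, 0.0176, 0.1056]
orientation: [[0.382, 0.924, -0.001], [0.924, -0.382, -0.0], [-0.001, -0.001, -1.0]]
contact_force: [-0.3, 0.1, -0.8]
opening: 0.0005
```

```bash
cat > pic.py <<'E'
import sys
from st import *
from cell import vision
ims=[]
for n in("side","top"):
    f=cv2.cvtColor(vision.get_image(n)["frame"],cv2.COLOR_RGB2BGR); x0,y0=(170,40) if n=="side" else (190,100)
    ims.append(cv2.resize(f[y0:y0+200,x0:x0+240],(400*6//5,400),interpolation=cv2.INTER_CUBIC)[:,:400])
cv2.imwrite(sys.argv[1],np.hstack(ims))
E
python3 pic.py pics/a2.png
```

```text
t 6.1 W [528.3  17.6 105.6] case [-16.6  66.1 105.6] yaw 67.5 z [-0.001 -0.    -1.   ] F [-0.3  0.1 -0.8] op 0.0005 q [ -6.  18. 103.  -0.  60.  17.]
```

View pics/a2.png

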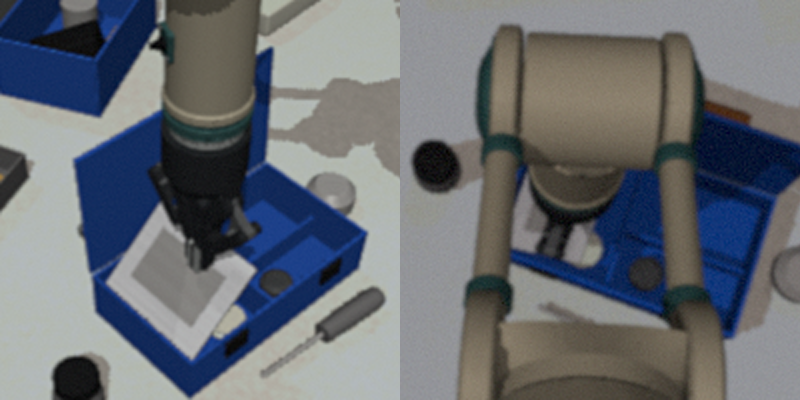

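The flap is tilting down, now at about 45°, with the finger tip on its upper part (side view ~(205,265)). I'll continue.

>>> step_arm(deltas=[[[-2,-5,-8],[0,0,0],1],[[-2,-4,-7],[0,0,0],1],[[-2,-4,-8],[0,0,0],1],[[-1,-3,-8],[0,0,0],1],[[-1,-2,-8],[0,0,0],1],[[-1,-2,-8],[0,0,0],1],[[0,0,-4],[0,0,0],1],[[0,0,-3],[0,0,0],1],[[0,0,0],[0,0,0],1]])

```text
time: 7.32
position: [0.5199, -0.0019, 0.0522]
orientation: [[0.382, 0.924, -0.0], [0.924, -0.382, 0.0], [-0.0, -0.0, -1.0]]
contact_force: [0.4, 0.6, 0.5]
opening: -0.0
```

```bash
python3 st.py
```

```text
t 7.33 W [519.9  -1.9  52.2] case [-16.9  44.9  52.2] yaw 67.6 z [-0.  0. -1.] F [0.4 0.6 0.5] op -0.0 q [ -8.  21. 108.   0.  52.  15.]
```

>>> step_arm(deltas=[[[0,0,-1],[0,0,0],1],[[0,0,-1],[0,0,0],1],[[0,0,-1],[0,0,0],1],[[0,0,0],[0,0,0],1]])

```text
time: 7.82
position: [0.5202, -0.002, 0.05]
orientation: [[0.382, 0.924, 0.001], [0.924, -0.382, -0.0], [0.0, 0.001, -1.0]]
contact_force: [-0.8, -0.2, 4.9]
opening: -0.0001
```

```bash
python3 pic.py pics/a3.png
```

```text
t 7.83 W [520.2  -2.   50. ] case [-16.6  44.9  50. ] yaw 67.6 z [ 0.001 -0.    -1.   ] F [-0.8 -0.2  4.9] op -0.0001 q [ -8.  21. 108.  -0.  51.  15.]
```

View pics/a3.png

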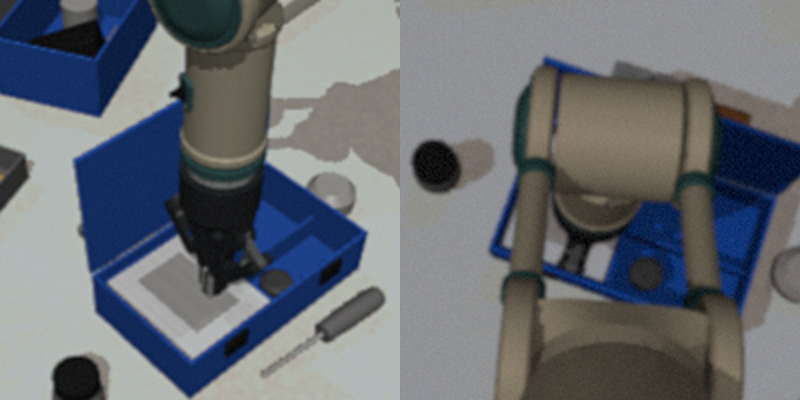

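The tool reads z = 50 mm, the folded flap's top height, with 4.9 N pushing back, and the images show the flap flat. I'll hold briefly, then lift and go behind the lid, turning the tool 90° so its narrow side faces the lid.

>>> step_arm(deltas=[[[0,0,0],[0,0,0],1],[[0,0,20],[0,0,0],1],[[0,0,46],[0,0,0],1],[[0,0,46],[0,0,0],1],[[0,0,46],[0,0,0],1],[[0,0,46],[0,0,0],1],[[0,0,46],[0,0,0],1],[[0,0,0],[0,0,0],1],[[14,-11,0],[0,0,10],1],[[15,-12,0],[0,0,10],1],[[15,-12,0],[0,0,10],1],[[15,-12,0],[0,0,10],1],[[15,-12,0],[0,0,10],1],[[15,-11,0],[0,0,10],1],[[15,-11,0],[0,0,10],1],[[14,-11,0],[0,0,10],1],[[14,-11,0],[0,0,10],1],[[0,0,0],[0,0,0],1]])

```text
time: 10.18
position: [0.6519, -0.1055, 0.2969]
orientation: [[-0.923, 0.384, -0.003], [0.384, 0.923, 0.001], [0.003, -0.0, -1.0]]
contact_force: [-0.4, -0.4, -0.6]
opening: 0.0001
```

```bash
python3 pic.py pics/a4.png
```

```text
t 10.18 W [ 651.9 -105.5  296.9] case [ 1.448e+02 -2.000e-01  2.969e+02] yaw 157.4 z [-0.003  0.001 -1.   ] F [-0.4 -0.4 -0.6] op 0.0001 q [-15.  22.  68.   0.  90. -83.]
```

View pics/a4.png

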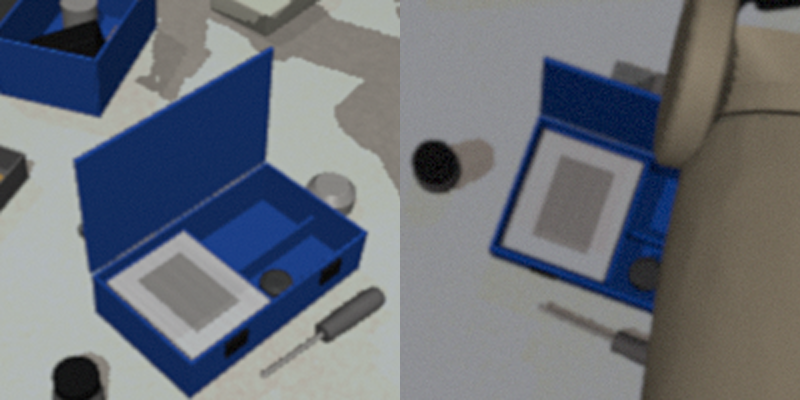

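The flap lies flat (side view ~(188,300)), the lid is still open, and the tool is behind and above the lid.

Run:
```python
from st import *
P=[[145,0,186],[105,0,186]]
for a in [1.63,1.5,1.4,1.3,1.2,1.1,1.0,.9,.8,.7,.6,.5,.4,.3,.2,.15,.1,0.05,0.02,0.0]:
    f=np.array(lid(a,0,.125,.006))*1e3
    P.append([f[0]+11,0,f[2]])
go(P)
```

```text
t 10.28 W [ 651.1 -104.6  298. ] case [143.7   0.3 298. ] yaw 157.4 z [-0.003  0.001 -1.   ] F [-0.5  0.3 -0.4] op 0.0002 q [-15.  22.  68.   0.  90. -83.]
[np.float64(1.1), np.float64(-0.8), np.float64(-112.0)] -> [145   0 186]
[np.float64(-37.0), np.float64(15.3), np.int64(0)] -> [105   0 186]
[np.float64(-5.2), np.float64(2.1), np.float64(-1.1)] -> [ 99.4   0.  184.9]
[np.float64(-15.0), np.float64(6.2), np.float64(0.7)] -> [ 83.1   0.  185.6]
[np.float64(-11.5), np.float64(4.8), np.float64(-0.9)] -> [ 70.7   0.  184.7]
[np.float64(-11.4), np.float64(4.7), np.float64(-2.2)] -> [ 58.3   0.  182.5]
[np.float64(-11.1), np.float64(4.6), np.float64(-3.4)] -> [ 46.3   0.  179.2]
[np.float64(-10.8), np.float64(4.5), np.float64(-4.6)] -> [ 34.6   0.  174.6]
[np.float64(-10.3), np.float64(4.3), np.float64(-5.7)] -> [ 23.5   0.  168.9]
[np.float64(-9.7), np.float64(4.0), np.float64(-6.8)] -> [ 13.    0.  162.1]
[np.float64(-9.0), np.float64(3.7), np.float64(-7.8)] -> [  3.2   0.  154.3]
[np.float64(-8.3), np.float64(3.4), np.float64(-8.7)] -> [ -5.7   0.  145.6]
[np.float64(-7.4), np.float64(3.1), np.float64(-9.6)] -> [-13.8   0.  136. ]
[np.float64(-6.5), np.float64(2.7), np.float64(-10.3)] -> [-20.8   0.  125.7]
[np.float64(-5.5), np.float64(2.3), np.float64(-11.0)] -> [-26.8   0.  114.7]
[np.float64(-4.5), np.float64(1.9), np.float64(-11.5)] -> [-31.6   0.  103.2]
[np.float64(-3.4), np.float64(1.4), np.float64(-12.0)] -> [-35.3   0.   91.2]
[np.float64(-1.3), np.float64(0.5), np.float64(-6.1)] -> [-36.7   0.   85.1]
[np.float64(-1.0), np.float64(0.4), np.float64(-6.2)] -> [-37.8   0.   78.9]
[np.float64(-0.7), np.float64(0.3), np.float64(-6.2)] -> [-38.5   0.   72.7]
[np.float64(-0.3), np.float64(0.1), np.float64(-3.7)] -> [-38.9   0.   69. ]
[np.float64(-0.1), np.float64(0.1), np.float64(-2.5)] -> [-39.    0.   66.5]
```

>>> step_arm(deltas=[[[0,0,-28],[0,0,0],1],[[0,0,-28],[0,0,0],1],[[0,0,-28],[0,0,0],1],[[0,0,-27],[0,0,0],1],[[0,0,0],[0,0,0],1],[[0,0,0],[0,0,0],1]])

```text
time: 11.02
position: [0.6522, -0.1048, 0.1895]
orientation: [[-0.924, 0.382, 0.002], [0.382, 0.924, -0.0], [-0.002, 0.0, -1.0]]
contact_force: [0.4, 0.1, -0.0]
opening: -0.0
```

```bash
python3 pic.py pics/a5.png
```

```text
t 11.03 W [ 652.2 -104.8  189.5] case [144.7   0.6 189.5] yaw 157.5 z [ 0.002 -0.    -1.   ] F [ 0.4  0.1 -0. ] op -0.0 q [-15.  24.  79.   0.  77. -83.]
```

View pics/a5.png

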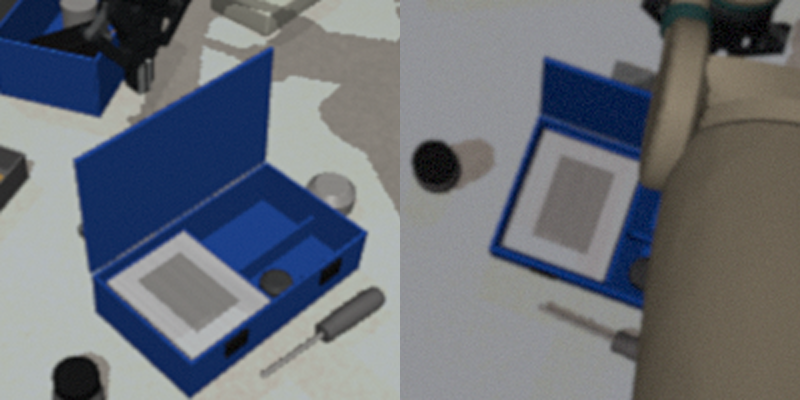

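The finger tip is behind the lid (side view ~(140,80)) and not touching. I'll start pushing.

>>> step_arm(deltas=[[[-12,5,-4],[0,0,0],1],[[-12,5,0],[0,0,0],1],[[-9,4,0],[0,0,0],1],[[-5,2,0],[0,0,0],1],[[-5,2,0],[0,0,0],1],[[-8,3,1],[0,0,0],1],[[-7,3,0],[0,0,0],1],[[-11,5,-1],[0,0,0],1],[[-11,5,-2],[0,0,0],1],[[-11,4,-3],[0,0,0],1],[[-11,5,-5],[0,0,0],1],[[-10,4,-6],[0,0,0],1],[[0,0,0],[0,0,0],1]])

```text
time: 12.75
position: [0.538, -0.0571, 0.1675]
orientation: [[-0.924, 0.381, -0.003], [0.381, 0.924, 0.001], [0.003, 0.0, -1.0]]
contact_force: [0.6, 0.1, -0.0]
opening: 0.0002
```

```bash
python3 pic.py pics/a6.png
```

```text
t 12.75 W [538.  -57.1 167.5] case [ 21.    0.8 167.5] yaw 157.6 z [-0.003  0.001 -1.   ] F [ 0.6  0.1 -0. ] op 0.0002 q [-13.  16.  96.   0.  69. -81.]
```

View pics/a6.png

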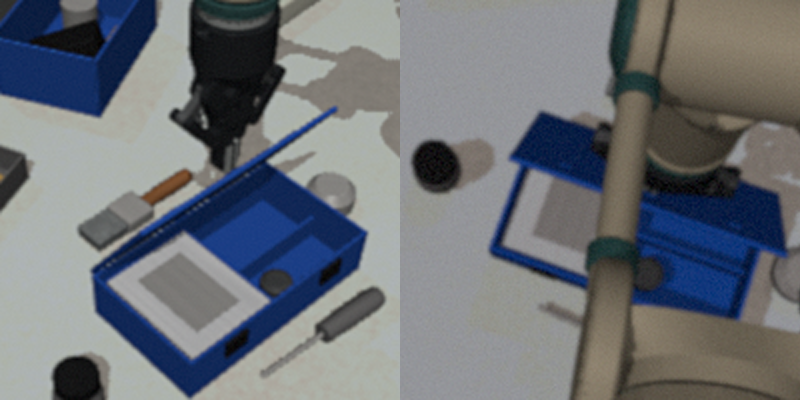

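The lid has swung forward to about 1 rad with the flap still flat. I'll continue along the arc.

>>> step_arm(deltas=[[[-9,4,-6],[0,0,0],1],[[-9,4,-8],[0,0,0],1],[[-8,3,-9],[0,0,0],1],[[-7,3,-9],[0,0,0],1],[[-6,3,-10],[0,0,0],1],[[-5,2,-11],[0,0,0],1],[[-4,2,-11],[0,0,0],1],[[-3,1,-12],[0,0,0],1],[[-2,1,-7],[0,0,0],1],[[-1,0,-6],[0,0,0],1],[[-1,0,-5],[0,0,0],1],[[0,0,0],[0,0,0],1]])

```text
time: 14.35
position: [0.4847, -0.035, 0.074]
orientation: [[-0.924, 0.382, -0.001], [0.382, 0.924, 0.0], [0.001, -0.0, -1.0]]
contact_force: [-0.7, -1.0, 0.1]
opening: 0.0001
```

```bash
python3 pic.py pics/a7.png
```

```text
t 14.35 W [484.7 -35.   74. ] case [-36.7   0.8  74. ] yaw 157.6 z [-0.001  0.    -1.   ] F [-0.7 -1.   0.1] op 0.0001 q [-12.  17. 110.  -0.  53. -80.]
```

View pics/a7.png

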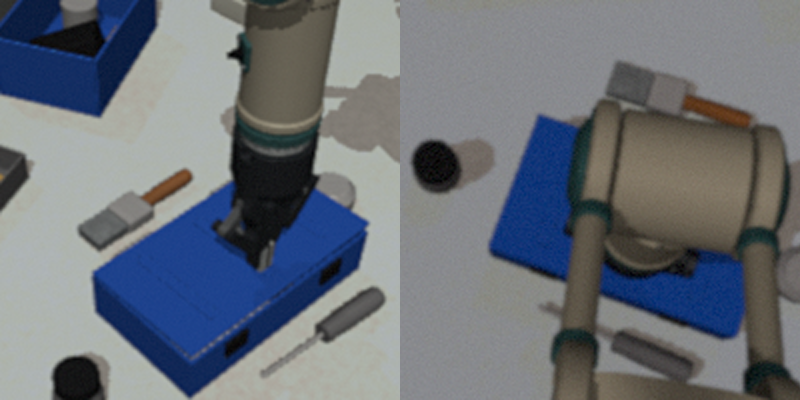

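The lid is nearly shut, with a thin gap at the front edge (side view ~(280,300)) and the tip at z = 74 mm. Next I'll press gently towards 67 mm.

>>> step_arm(deltas=[[[0,0,-3],[0,0,0],1],[[0,0,-2],[0,0,0],1],[[0,0,-1],[0,0,0],1],[[0,0,-1],[0,0,0],1],[[0,0,0],[0,0,0],1]])

```text
time: 15.08
position: [0.4848, -0.035, 0.0672]
orientation: [[-0.924, 0.382, -0.0], [0.382, 0.924, 0.0], [0.0, 0.0, -1.0]]
contact_force: [-0.4, 1.0, -0.9]
opening: 0.0004
```

```bash
python3 st.py
```

```text
t 15.07 W [484.8 -35.   67.2] case [-36.6   0.9  67.2] yaw 157.6 z [-0.  0. -1.] F [-0.4  1.  -0.9] op 0.0004 q [-12.  17. 111.   0.  52. -80.]
```

>>> step_arm(deltas=[[[0,0,-1],[0,0,0],1],[[0,0,-1],[0,0,0],1],[[0,0,0],[0,0,0],1]])

```text
time: 15.45
position: [0.4848, -0.035, 0.0664]
orientation: [[-0.924, 0.382, 0.0], [0.382, 0.924, -0.0], [-0.0, 0.0, -1.0]]
contact_force: [-3.0, 1.0, 11.6]
opening: -0.0001
```

```bash
python3 st.py
```

```text
t 15.45 W [484.8 -35.   66.4] case [-36.6   0.9  66.4] yaw 157.6 z [ 0. -0. -1.] F [-3.   1.  11.6] op -0.0001 q [-12.  17. 111.   0.  52. -80.]
```

The lid is on its stop: the tip reads 66.4 mm against 67 mm nominal, with 11.6 N. I'll lift clear and check.

>>> step_arm(deltas=[[[0,0,0],[0,0,0],1],[[0,0,10],[0,0,0],1],[[0,0,40],[0,0,0],1],[[0,0,45],[0,0,0],1],[[0,0,45],[0,0,0],1],[[0,0,45],[0,0,0],1],[[-20,-40,20],[0,0,0],1],[[-20,-45,0],[0,0,0],1],[[-20,-45,0],[0,0,0],1],[[-20,-45,0],[0,0,0],1],[[-20,-45,0],[0,0,0],1],[[-20,-45,0],[0,0,0],1],[[-20,-45,0],[0,0,0],1],[[-20,-45,0],[0,0,0],1],[[-20,-45,0],[0,0,0],1],[[0,0,0],[0,0,0],1],[[0,0,0],[0,0,0],1]])

```text
time: 17.58
position: [0.3048, -0.4344, 0.2702]
orientation: [[-0.924, 0.382, 0.0], [0.382, 0.924, 0.001], [0.0, 0.001, -1.0]]
contact_force: [0.8, 0.9, -0.4]
opening: 0.0001
```

```bash
python3 pic.py pics/a8.png
python3 - <<'E'
from h import *
from cell import vision
p=np.load("fit.npy");E=np.load("ext.npz")
ims=[]
for n,(x0,y0,k) in (("side",(195,60,2.2)),("top",(220,120,2.2))):
    f=cv2.cvtColor(vision.get_image(n)["frame"],cv2.COLOR_RGB2BGR); c=cv2.resize(f[y0:y0+190,x0:x0+180],None,fx=k,fy=k,interpolation=cv2.INTER_CUBIC)
    for a,b in lines(0,0)[-8:]:
        q=((proj(n,toW(p[:3],[a,b]),E[n])-[x0,y0]+.5)*k).astype(int)
        cv2.line(c,tuple(map(int,q[0])),tuple(map(int,q[1])),(0,255,255),1)
    ims.append(c)
cv2.imwrite("pics/final_fit.png",np.hstack(ims))
E
```

```text
t 17.57 W [ 304.8 -434.4  270.2] case [ -49.9 -437.   270.2] yaw 157.5 z [ 0.     0.001 -1.   ] F [ 0.8  0.9 -0.4] op 0.0001 q [ -62.   11.   87.    0.   82. -130.]
```

View pics/a8.png

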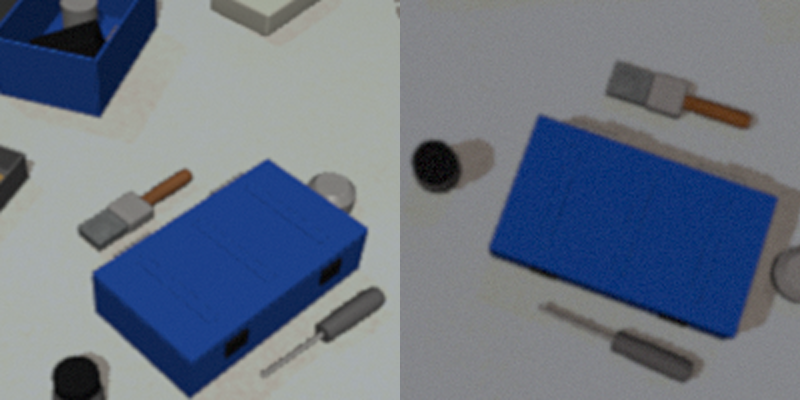

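View pics/final_fit.png

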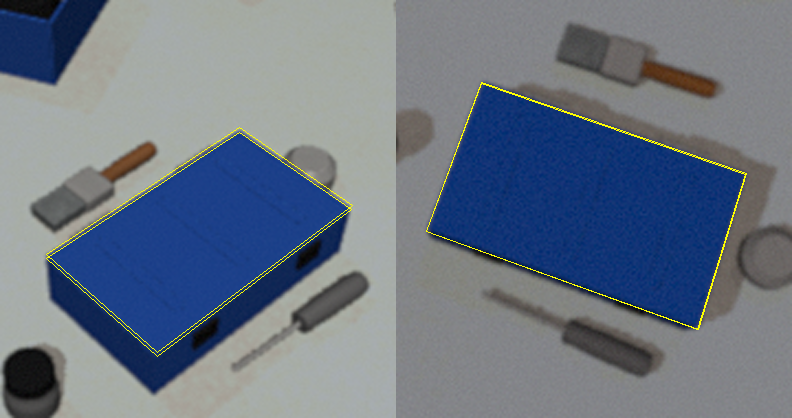

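The lid matches the predicted shut outline in both views with no gap showing, and the tools are where they were. I'll hand in.

```bash
python3 -c "
from cell import ctrl
print(ctrl.sign_off())"
```

```text
the job is handed in; nothing more can be done
None
```

The parts case is closed: I folded the flap flat with the shut fingers, then pushed the lid shut from behind. I handed the job in at about 17.7 s of the 54 s allowed; the sign-off gives no verdict.

- **Flap:** The finger tip stopped at 50.0 mm, the folded flap's nominal height, with about 5 N pushing back. Pictures showed it lying flat before I moved the lid, but I could not see it once the lid was shut.
- **Lid:** It reached its stop with the tip at 66.4 mm against 67 mm nominal, and the last reading was 11.6 N. With the arm clear, its outline matched the predicted shut outline in both cameras, with no gap visible.
- **Tools and parts:** The jar, record weight, screwdriver and brush look unmoved in the pictures; I did not measure their positions. The pulley, bush and counterweight were not touched and are now hidden under the flap and lid.
- **Weak or wrong readings:**
  - My fit of the case position was off by up to about 3 pixels at some corners.
  - The vision network sometimes confused the jar with the record weight and the brush with the lid. I used only my own corner fit for the moves.

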